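# Lock the roller height adjuster with its jam nut

## Task

The height adjuster that carries the black roller has been left unlocked: its big brass jam nut stands up the thread with bright thread showing below. Run that nut down (clockwise seen from above) until it meets the dark steel body under it, then nip it up about 25 degrees more so that it stays locked, without straining it past about 50 degrees, and let go. Leave the red roller's nut and the things lying around as they are.

Things in the scene. Friction and masses are not known exactly. Their poses are not given: they have to be found in the camera images.
- black_adjuster: the unlocked adjuster, fixed: base plate 110 x 90 x 12 mm, blue block 64 x 60 mm up to 54 mm height, dark steel threaded body (40 mm diameter) up to 82 mm, steel threaded spindle (30 mm diameter) up to 130 mm. A black roller, 64 mm diameter, top at 70 mm, hangs in a fork on the +x side, axle 92 mm from the spindle axis. Origin: centre of the underside, on the spindle axis; z up
- black_adjuster_seat (a point): centre of the top face of the black adjuster's dark steel threaded body, on the spindle axis, 82 mm above the bench: what the jam nut's underside must meet
- locknut_mid (a point): centre of the black adjuster's brass hexagon jam nut, half way up it, on the spindle axis. The nut is 30 mm high, 52 mm across flats, 60 mm across corners; its x axis is normal to a pair of flats (the others at 60 and 120 degrees to it), z up; yellow mark on top near the +x flat. It sinks 5 mm per turn clockwise seen from above, starting about 2.5 to 4 mm above the body; the body below is thinner, 40 mm
- locknut (a joint): turn of the black adjuster's nut past its first touch on the body, rad (0 until then, + clockwise from above). Touch comes 3.3 to 5.2 rad after the start: regrasp. Drag while running 0.1 N m; after touch 0.2 plus 1.2 N m per rad while turning, 0.4 less when held still. Let go, it springs back to at most 0.17 rad and stays. Locked: over 0.08 when let go; over 0.9 is overstrained
- red_adjuster: the second, locked adjuster, of the same sizes, with a red roller and its own brass nut seated on its body (nut centre 97 mm above the bench); leave it alone. Origin as for the black one
- red_locknut (a joint): angle of the red adjuster's jam nut in rad, 0 at the start, negative when it is loosened (anticlockwise from above); it is tight, about 0.4 N m to loosen
- spare_roller: loose black roller standing on end, 68 mm diameter, 57 mm high; origin at the centre of its underside
- parts_box: loose open cardboard box, 140 x 100 x 60 mm; origin at the centre of its underside
- profile_bar: loose aluminium channel, 200 mm long (x), 30 mm wide, 26 mm high; origin at the centre of its underside
- spanner: loose small spanner lying flat; origin near its middle, on the bench. Not needed

How it is judged:
By the outcome, as a careful person would: the job done as asked, in the order asked, and still so for the second after the job is handed in, with the robot touching nothing.
It also fails if it takes over 54 s, if anything falls off the work surface, if the arm or the gripper's body presses on something with over 40 N, if the wrist force passes 120 N, or if a joint passes its speed limit or range.

## Robot

A 6-joint arm with a two-finger parallel gripper is mounted at the origin on the work surface. World frame = base frame: x ahead of the robot, y to its left, z up, the work surface at z = 0. Lengths are in mm, angles in rad, forces in N, time in s.
With the tool pointing down it reaches from about 350 to 775 mm from the base axis. Payload 7.3 kg.
Tool frame: the origin (TCP) lies on the centre line of the jaws, within the pads' length; the fingertips stand 22 mm ahead of it and the grasp point (between the pads) lies 3 mm ahead of it; x points along the fingers, z is the direction in which the jaws open and shut, and the axes are right-handed (so a half turn about x gives the same grasp; the last joint's range is limited). The gripper opens to 92 mm and grips with 3 to 60 N. Pads are 19 mm wide; open, the fingers measure 130 mm over their backs; the gripper's body (75 mm by 190 mm) begins 47 mm behind the grasp point.
Start: joints at [-1.318, 0.342, 1.524, -0, 1.275, -0.146], TCP at [203.887, -483.811, 248.741] pointing down, gripper open.
Joint ranges: [-2.53, 2.53], [-0.77, 2.02], [0.04, 2.7], [-1, 4.14], [0.28, 2.66], [-3.11, 3.11]. Speed limits (rad/s): [2.57, 2.57, 3.14, 3.14, 3.14, 3.14].

## Interface

Orientations are given as [roll, pitch, yaw] about the fixed x, y, z axes, in that order (R = Rz(yaw) Ry(pitch) Rx(roll)).
In Python, from plant import readout, imaging, bot gives the robot as it stands.
- The arm moves only by the tool arm_command, never from a script. Its argument "plan" is a list of rows, each an object of numbers: "tx", "ty", "tz": the shift along the tool's x, y, z in cm; "wx", "wy", "wz": the turn, a rotation vector about the tool's x, y, z in rad; "jaw": the opening, from -1 (shut) to 1 (fully open). In form: [{"tx": .., "ty": .., "tz": .., "wx": .., "wy": .., "wz": .., "jaw": ..}, ...]. A call has 1 to 20 rows; each row shifts and turns the commanded pose from where the row before left it, along the tool's axes as they then stand; what a row does not reach is not made up. A row lasts 1/10 s, in which the tool goes at most 50 mm and 8.59 degrees, less where a joint would pass 70% of its speed; a pose out of reach is approached as far as the arm can. A call with a gripper value outside its range is refused whole. The fingers move at their own pace and stop on an object; the grip force is fixed at half the most. Time passes only in rows, so rows that do not move let the fingers close. It gives the time, the measured TCP pose, the force and the opening at its end, in the units of the state.
- readout.get_obs(): the state, without advancing time (a new reading comes with each control period).
- imaging.capture(name): name is "scene" or "top"; returns the picture (384x512x3 uint8, blue, green, red); there is no depth.
- imaging.get_calibration(name): a dict with "fx", "fy", "cx", "cy" (pixels), "dist" ([k1, k2, p1, p2, k3] as OpenCV has them; the pictures are not rectified), "position" and "rotation" of the camera in the world. Camera axes: x right, y up, looking along -z (the intrinsics and any distortion apply to the point x, -y, -z); pixel columns grow to the right and rows downward; lengths in mm; the calibration is good to about 2 mm. A picture is of the moment at which its call begins. get_calibration takes no time and is no camera call.
- bot.close_job(): hands the job in, once; it reports no verdict.
The state is a dict: "time": time; "joint_positions": joint angles; "dq": joint speeds; "tau": joint torques, N m; "tool_pos": TCP position; "tcp_rot": TCP orientation; "contact_force": force on the tool from outside, world axes, zero at the start; "moment": the same for the moment, N m; "grip_width": finger opening in mm.
Only numpy, scipy, OpenCV 4.12 (cv2) and the standard library are available. Lean on these libraries where they do the work, as an engineer would, in place of code of your own. Each camera call takes 0.05 s, during which the arm holds its last target.

## Working session

There is one attempt and no reset: what is moved stays moved. The work goes in short steps, Python scripts to look and compute and a tool call to move; the robot and the scene stay as the last step left them, time stands still between calls to the robot, and variables do not carry over. Pictures are saved under pics/ and viewed, and the job is handed in when it is done.

Besides the shell and the picture viewer there is one more tool, called after "Request:" as name(argument=value, ...) on one line, values as JSON. arm_command: Moves the arm, as the interface text tells. Its arguments: {"type":"object","properties":{"plan":{"type":"array"}},"required":["plan"]}

```bash
mkdir -p pics; ls
python3 - <<'E'
from plant import readout, imaging, bot
import cv2
o=readout.get_obs(); print(o)
for n in("scene","top"):
    cv2.imwrite(f"pics/{n}0.png",imaging.capture(n)); print(n,imaging.get_calibration(n))
E
```

```text
pics
{'time': 0.0, 'joint_positions': array([-1.31799023e+00,  3.42729464e-01,  1.52500972e+00,  1.89902699e-05,
        1.27542494e+00, -1.46016711e-01]), 'dq': array([-0.00185774,  0.00070197,  0.00018283, -0.00089335,  0.00041463,
       -0.00121019]), 'tau': array([ 8.18914286e-04, -4.31237590e+01, -2.44215095e+01,  7.18236342e-02,
        5.59822388e-02, -1.62210345e-04]), 'tool_pos': array([ 203.7972712 , -483.42066347,  248.04399894]), 'tcp_rot': array([2.98402094, 1.56922475, 1.81204187]), 'contact_force': array([0.0666906 , 0.43321648, 0.03933091]), 'moment': array([ 0.01787671, -0.04729232, -0.01546985]), 'grip_width': 91.71949202064354}
scene {'fx': 490.7575929484025, 'fy': 490.7575929484025, 'cx': 252.3327014482416, 'cy': 185.0774216759639, 'dist': array([-0.11627012,  0.        ,  0.        ,  0.        ,  0.        ]), 'position': array([1281.45724924,  126.59141975, 1131.70726676]), 'rotation': array([0.60725549, 0.01345241, 1.72752441])}
top {'fx': 466.78921588868536, 'fy': 466.78921588868536, 'cx': 254.9254363380077, 'cy': 190.9016630297847, 'dist': array([0.04950189, 0.        , 0.        , 0.        , 0.        ]), 'position': array([ 492.29384229,   20.30386862, 1240.37399252]), 'rotation': array([ 0.0421316 , -0.0207007 , -1.56608643])}
```

View pics/scene0.png

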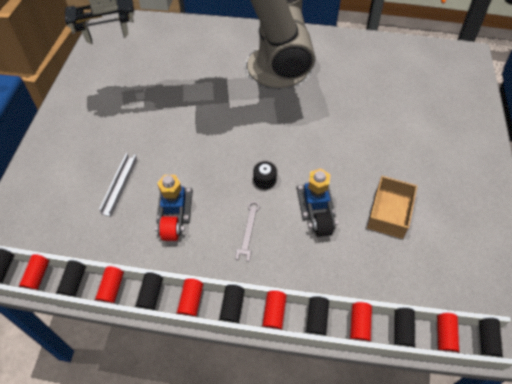

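View pics/top0.png

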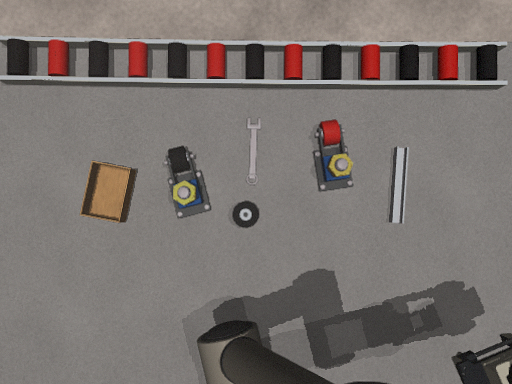

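The black adjuster's nut is at about (319,180) in the scene view and (184,193) in the top view. The red one is at (169,187) and (341,165). I'll zoom in on the black one.

```bash
cat > h.py <<'E'
import numpy as np, cv2
from scipy.spatial.transform import Rotation as R
from plant import readout, imaging, bot
def cam(n):
    c=imaging.get_calibration(n)
    K=np.array([[c['fx'],0,c['cx']],[0,c['fy'],c['cy']],[0,0,1]])
    return K,np.array(c['dist']),np.array(c['position']),R.from_euler('xyz',c['rotation']).as_matrix()@np.diag([1,-1,-1])
def ray(n,uv):
    K,d,p,Rm=cam(n)
    q=cv2.undistortPoints(np.array(uv,float).reshape(-1,1,2),K,d).reshape(-1,2)
    return p,np.c_[q,np.ones(len(q))]@Rm.T
def onplane(n,uv,z):
    p,r=ray(n,uv); return p+r*((z-p[2])/r[:,2:3])
def proj(n,P):
    K,d,p,Rm=cam(n)
    q=(np.atleast_2d(P)-p)@Rm
    return cv2.projectPoints(q,np.zeros(3),np.zeros(3),K,d)[0].reshape(-1,2)
def tri(u1,u2):
    p1,r1=ray('scene',[u1]);p2,r2=ray('top',[u2]);r1=r1[0];r2=r2[0]
    s=np.linalg.lstsq(np.c_[r1,-r2],p2-p1,rcond=None)[0]
    a=p1+s[0]*r1;b=p2+s[1]*r2
    return (a+b)/2,np.linalg.norm(a-b)
E
python3 - <<'E'
from h import *
s=cv2.imread('pics/scene0.png');t=cv2.imread('pics/top0.png')
a=cv2.resize(s[155:245,280:360],None,fx=6,fy=6,interpolation=cv2.INTER_CUBIC)[:,:400]
b=cv2.resize(t[135:225,150:220],None,fx=6,fy=6,interpolation=cv2.INTER_CUBIC)[:,:400]
cv2.imwrite('pics/z0.png',np.hstack([a[:540],b[:540]]))
for n,im,(x,y) in(('scene',s,(319,180)),('top',t,(184,193))):
    hsv=cv2.cvtColor(im,cv2.COLOR_BGR2HSV)
    m=cv2.inRange(hsv,(15,110,90),(35,255,255))
    nb,l,st,c=cv2.connectedComponentsWithStats(m)
    for i in range(1,nb):
        if st[i,4]>30: print(n,st[i],c[i])
E
```

```text
scene [  0   0  22  19 252] [8.74206349 8.11111111]
scene [66  0 16  5 41] [72.97560976  1.97560976]
scene [  0  25  71  59 723] [40.23374827 59.10788382]
scene [309 171  21  22 255] [318.6        182.76078431]
scene [158 175  22  22 245] [169.35510204 187.77959184]
scene [ 368  177   48   60 1914] [391.86781609 207.05120167]
top [329 154  23  23 256] [339.6484375 164.8046875]
top [  90  163   41   59 1551] [109.66086396 190.5306254 ]
top [173 181  23  24 252] [184.51984127 192.56746032]
```

View pics/z0.png

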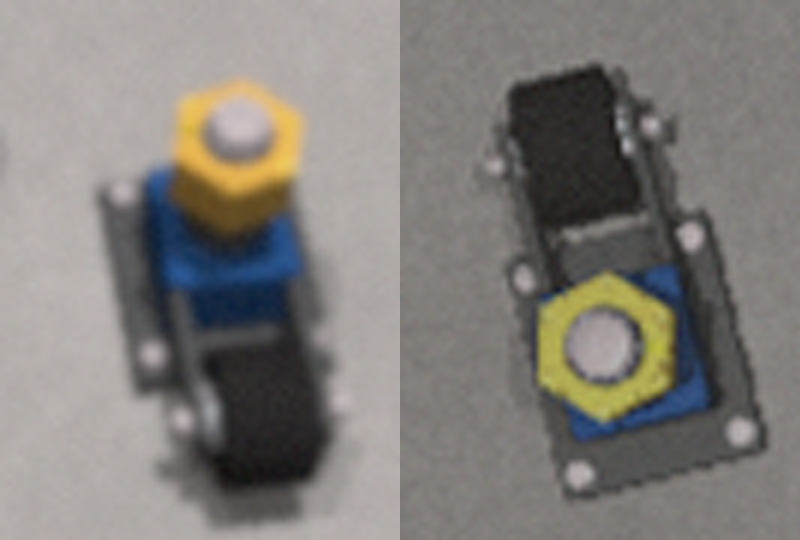

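Run:
```python
from h import *
s=cv2.imread('pics/scene0.png');t=cv2.imread('pics/top0.png')
hexs=[(605,270),(672,308),(675,380),(607,422),(540,385),(540,308)]
px=np.array([((x-400+.5)/6-.5+150,(y+.5)/6-.5+135) for x,y in hexs])
P=onplane('top',px,115); print(P.round(1)); c=P.mean(0); print('hex c',c)
d=P-c; a=np.arctan2(d[:,1],d[:,0]); print(np.linalg.norm(d,axis=1).round(1),'corner ang',np.degrees(a).round(1), (np.degrees(np.angle(np.exp(6j*a).mean()))/6))
print('tip top',onplane('top',[(( 603-400+.5)/6-.5+150,(343.5)/6-.5+135)],130))
print('tip scene',onplane('scene',[((239.5)/6-.5+280,(126)/6-.5+155)],130))
hs=[(238,80),(305,120),(298,180),(235,205),(172,175),(178,105)]
px=np.array([((x+.5)/6-.5+280,(y+.5)/6-.5+155) for x,y in hs])
P=onplane('scene',px,115);c=P.mean(0);d=P-c; a=np.arctan2(d[:,1],d[:,0]);print('scene hex',c,np.linalg.norm(d,axis=1).round(1),np.degrees(np.angle(np.exp(6j*a).mean()))/6)
# plate bolts / roller
print('roller top', onplane('top',[((575-400)/6+150,143/6+135)],70))
for r in ([580,472],[740,432],[692,236],[525,278]): print(onplane('top',[((r[0]-400)/6+150,r[1]/6+135)],15).round(1))
print(proj('top',[[492,110,130]]))
for n,uv in (('red',(341,165)),('spare',(245,214)),('box',(110,190))): print(n,onplane('top',[uv],60))
o=readout.get_obs(); M=R.from_euler('xyz',o['tcp_rot']).as_matrix(); print(M.round(3))
```

```text
[[566.1 168.6 115. ]
 [551.1 141.7 115. ]
 [522.2 140.2 115. ]
 [505.2 167.1 115. ]
 [519.9 194.  115. ]
 [550.7 194.3 115. ]]
hex c [535.87859366 167.65774446 115.        ]
[30.3 30.1 30.7 30.6 30.8 30.5] corner ang [   1.8  -59.7 -116.5 -179.   121.3   60.9] 1.4498372438971534
tip top [[536.26140255 167.10130435 130.        ]]
tip scene [[542.14691723 167.27546052 130.        ]]
scene hex [540.67670919 168.07690995 115.        ] [33.8 32.2 30.6 31.7 33.1 31.6] 2.4275453515003904
roller top [[621.10019612 186.5008366   70.        ]]
[[483.5 190.5  15. ]]
[[501.2 121.3  15. ]]
[[586.8 143.   15. ]]
[[567.9 215.3  15. ]]
[[207.40397874 210.5373901 ]]
red [[ 609.31450297 -222.47805349   60.        ]]
spare [[483.670822    20.88986919  60.        ]]
box [[542.41299193 359.04150958  60.        ]]
[[-0.     0.922  0.388]
 [ 0.001  0.388 -0.922]
 [-1.     0.    -0.001]]
```

Run:
```python
from h import *
s=cv2.imread('pics/scene0.png');t=cv2.imread('pics/top0.png')
a=cv2.resize(s[160:245,150:210],None,fx=6,fy=6,interpolation=cv2.INTER_CUBIC)
b=cv2.resize(s[150:200,240:300],None,fx=6,fy=6,interpolation=cv2.INTER_CUBIC)
c=cv2.resize(t[190:240,215:275],None,fx=6,fy=6,interpolation=cv2.INTER_CUBIC)
cv2.imwrite('pics/z1.png',np.hstack([a,np.vstack([b,c])[:510].copy() if 600>=510 else 0]))
# tri of nut centre
print(tri(((238+.5)/6-.5+280,(144)/6-.5+155),((606-400+.5)/6-.5+150,(346)/6-.5+135)))
# spare roller: dark blobs
for n,im,box in (('scene',s,(240,150,300,200)),('top',t,(215,190,275,240))):
    x0,y0,x1,y1=box; g=cv2.cvtColor(im,cv2.COLOR_BGR2HSV)[y0:y1,x0:x1]
    m=cv2.inRange(g,(0,0,0),(180,255,60)); k,l,st,ce=cv2.connectedComponentsWithStats(m)
    i=1+st[1:,4].argmax(); print(n,st[i],ce[i]+[x0,y0])
    g2=cv2.inRange(g,(0,0,150),(180,90,255));k,l,st,ce=cv2.connectedComponentsWithStats(g2)
    for j in range(1,k):
        if st[j,4]>4: 
            print(' bright',st[j],ce[j]+[x0,y0],onplane(n,[ce[j]+[x0,y0]],57))
```

```text
(array([536.10782114, 168.56381839, 108.91750988]), np.float64(0.22327823652848067))
scene [ 14  14  22  26 347] [264.34293948 178.50432277]
 bright [   0    0   60   50 2257] [270.52857776 173.83163491] [[502.16721146  38.71542738  57.        ]]
 bright [19 14 12 10 93] [264.52688172 168.46236559] [[486.59009488  20.05885552  57.        ]]
top [ 18  11  26  26 382] [245.48691099 213.71989529]
 bright [25 19 11 11 77] [245.18181818 214.11688312] [[483.35553549  20.42958852  57.        ]]
```

View pics/z1.png

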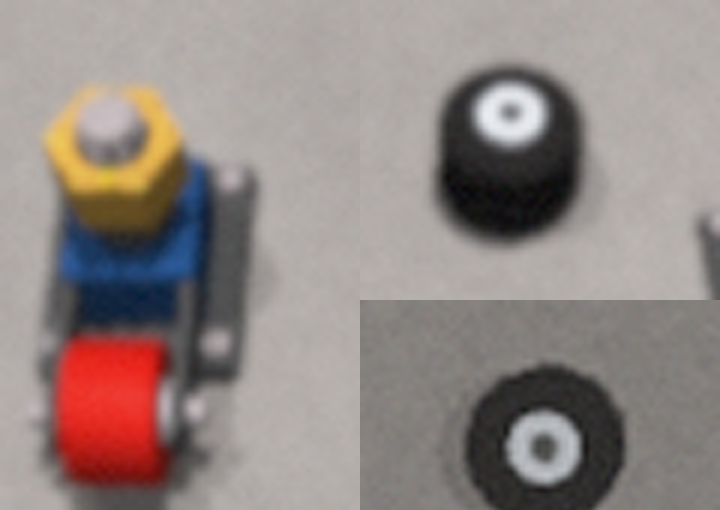

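Request:
arm_command(plan=[{"ty": 2.8, "tz": -2.36, "jaw": 1}, {"ty": 2.8, "tz": -2.36, "jaw": 1}, {"ty": 2.8, "tz": -2.36, "jaw": 1}, {"ty": 2.8, "tz": -2.36, "jaw": 1}, {"ty": 2.8, "tz": -2.36, "jaw": 1}, {"ty": 2.8, "tz": -2.36, "jaw": 1}, {"ty": 2.8, "tz": -2.36, "jaw": 1}, {"ty": 2.8, "tz": -2.36, "jaw": 1}, {"ty": 2.8, "tz": -2.36, "jaw": 1}, {"ty": 2.8, "tz": -2.36, "jaw": 1}, {"ty": 2.8, "tz": -2.36, "jaw": 1}, {"ty": 2.8, "tz": -2.36, "jaw": 1}, {"ty": 2.8, "tz": -2.36, "jaw": 1}, {"ty": 2.8, "tz": -2.36, "jaw": 1}, {"ty": 2.8, "tz": -2.36, "jaw": 1}, {"ty": 2.8, "tz": -2.36, "jaw": 1}, {"ty": 2.8, "tz": -2.36, "jaw": 1}, {"ty": 2.8, "tz": -2.36, "jaw": 1}, {"ty": 2.8, "tz": -2.36, "jaw": 1}, {"ty": 2.8, "tz": -2.36, "jaw": 1}])

```text
invalid input at $.plan[0]: expected keys tx, ty, tz, wx, wy, wz, jaw
```

Request:
arm_command(plan=[{"wx": -0.145, "jaw": 1}, {"wx": -0.145, "jaw": 1}, {"wx": -0.145, "jaw": 1}, {"wx": -0.145, "jaw": 1}, {"wx": -0.145, "jaw": 1}, {"wx": -0.145, "jaw": 1}, {"wx": -0.145, "jaw": 1}, {"wx": -0.145, "jaw": 1}, {"wx": -0.145, "jaw": 1}, {"wx": -0.145, "jaw": 1}, {"wx": -0.145, "jaw": 1}, {"wx": -0.145, "jaw": 1}, {"wx": -0.145, "jaw": 1}, {"wx": -0.145, "jaw": 1}, {"wx": -0.145, "jaw": 1}, {"wx": -0.145, "jaw": 1}, {"wx": -0.145, "jaw": 1}, {"wx": -0.145, "jaw": 1}, {"wx": -0.145, "jaw": 1}])

```text
invalid input at $.plan[0]: expected keys tx, ty, tz, wx, wy, wz, jaw
```

The two views differ by 3–5 mm in x, both at the spare roller and at the nut, so the calibration error is shared. I'll start from about (538, 167.5) and refine near the nut. The interface needs every key in each row.

Request:
arm_command(plan=[{"tx": 0, "ty": 2.8, "tz": -2.36, "wx": 0, "wy": 0, "wz": 0, "jaw": 1}, {"tx": 0, "ty": 2.8, "tz": -2.36, "wx": 0, "wy": 0, "wz": 0, "jaw": 1}, {"tx": 0, "ty": 2.8, "tz": -2.36, "wx": 0, "wy": 0, "wz": 0, "jaw": 1}, {"tx": 0, "ty": 2.8, "tz": -2.36, "wx": 0, "wy": 0, "wz": 0, "jaw": 1}, {"tx": 0, "ty": 2.8, "tz": -2.36, "wx": 0, "wy": 0, "wz": 0, "jaw": 1}, {"tx": 0, "ty": 2.8, "tz": -2.36, "wx": 0, "wy": 0, "wz": 0, "jaw": 1}, {"tx": 0, "ty": 2.8, "tz": -2.36, "wx": 0, "wy": 0, "wz": 0, "jaw": 1}, {"tx": 0, "ty": 2.8, "tz": -2.36, "wx": 0, "wy": 0, "wz": 0, "jaw": 1}, {"tx": 0, "ty": 2.8, "tz": -2.36, "wx": 0, "wy": 0, "wz": 0, "jaw": 1}, {"tx": 0, "ty": 2.8, "tz": -2.36, "wx": 0, "wy": 0, "wz": 0, "jaw": 1}, {"tx": 0, "ty": 2.8, "tz": -2.36, "wx": 0, "wy": 0, "wz": 0, "jaw": 1}, {"tx": 0, "ty": 2.8, "tz": -2.36, "wx": 0, "wy": 0, "wz": 0, "jaw": 1}, {"tx": 0, "ty": 2.8, "tz": -2.36, "wx": 0, "wy": 0, "wz": 0, "jaw": 1}, {"tx": 0, "ty": 2.8, "tz": -2.36, "wx": 0, "wy": 0, "wz": 0, "jaw": 1}, {"tx": 0, "ty": 2.8, "tz": -2.36, "wx": 0, "wy": 0, "wz": 0, "jaw": 1}, {"tx": 0, "ty": 2.8, "tz": -2.36, "wx": 0, "wy": 0, "wz": 0, "jaw": 1}, {"tx": 0, "ty": 2.8, "tz": -2.36, "wx": 0, "wy": 0, "wz": 0, "jaw": 1}, {"tx": 0, "ty": 2.8, "tz": -2.36, "wx": 0, "wy": 0, "wz": 0, "jaw": 1}, {"tx": 0, "ty": 2.8, "tz": -2.36, "wx": 0, "wy": 0, "wz": 0, "jaw": 1}, {"tx": 0, "ty": 2.8, "tz": -2.36, "wx": 0, "wy": 0, "wz": 0, "jaw": 1}])

```text
time: 2.1
tool_pos: [536.9, 170.1, 248.3]
tcp_rot: [-1.595, 1.57, -2.767]
contact_force: [1.0, -0.5, -0.1]
grip_width: 91.8
```

Request:
arm_command(plan=[{"tx": 0, "ty": 0, "tz": 0, "wx": -0.145, "wy": 0, "wz": 0, "jaw": 1}, {"tx": 0, "ty": 0, "tz": 0, "wx": -0.145, "wy": 0, "wz": 0, "jaw": 1}, {"tx": 0, "ty": 0, "tz": 0, "wx": -0.145, "wy": 0, "wz": 0, "jaw": 1}, {"tx": 0, "ty": 0, "tz": 0, "wx": -0.145, "wy": 0, "wz": 0, "jaw": 1}, {"tx": 0, "ty": 0, "tz": 0, "wx": -0.145, "wy": 0, "wz": 0, "jaw": 1}, {"tx": 0, "ty": 0, "tz": 0, "wx": -0.145, "wy": 0, "wz": 0, "jaw": 1}, {"tx": 0, "ty": 0, "tz": 0, "wx": -0.145, "wy": 0, "wz": 0, "jaw": 1}, {"tx": 0, "ty": 0, "tz": 0, "wx": -0.145, "wy": 0, "wz": 0, "jaw": 1}, {"tx": 0, "ty": 0, "tz": 0, "wx": -0.145, "wy": 0, "wz": 0, "jaw": 1}, {"tx": 0, "ty": 0, "tz": 0, "wx": -0.145, "wy": 0, "wz": 0, "jaw": 1}, {"tx": 0, "ty": 0, "tz": 0, "wx": -0.145, "wy": 0, "wz": 0, "jaw": 1}, {"tx": 0, "ty": 0, "tz": 0, "wx": -0.145, "wy": 0, "wz": 0, "jaw": 1}, {"tx": 0, "ty": 0, "tz": 0, "wx": -0.145, "wy": 0, "wz": 0, "jaw": 1}, {"tx": 0, "ty": 0, "tz": 0, "wx": -0.145, "wy": 0, "wz": 0, "jaw": 1}, {"tx": 0, "ty": 0, "tz": 0, "wx": -0.145, "wy": 0, "wz": 0, "jaw": 1}, {"tx": 0, "ty": 0, "tz": 0, "wx": -0.145, "wy": 0, "wz": 0, "jaw": 1}, {"tx": 0, "ty": 0, "tz": 0, "wx": -0.145, "wy": 0, "wz": 0, "jaw": 1}, {"tx": 0, "ty": 0, "tz": 0, "wx": -0.145, "wy": 0, "wz": 0, "jaw": 1}, {"tx": 0, "ty": 0, "tz": 0, "wx": -0.145, "wy": 0, "wz": 0, "jaw": 1}, {"tx": 0, "ty": 0, "tz": 0, "wx": 0, "wy": 0, "wz": 0, "jaw": 1}])

```text
time: 4.1
tool_pos: [536.5, 168.6, 248.3]
tcp_rot: [1.839, 1.57, -2.86]
contact_force: [-0.3, 0.6, 0.1]
grip_width: 91.7
```

```bash
cat > st.py <<'E'
from h import *
o=readout.get_obs(); M=R.from_euler('xyz',o['tcp_rot']).as_matrix()
print('t',o['time'],'q',o['joint_positions'].round(3));print('tcp',o['tool_pos'].round(2));print(M.round(4).tolist(),'yaw z deg',np.degrees(np.arctan2(M[1,2],M[0,2])).round(2))
print('F',o['contact_force'].round(2),'M',o['moment'].round(3),'grip',round(o['grip_width'],2))
E
python3 st.py
python3 - <<'E'
from h import *
for n in("scene","top"): cv2.imwrite(f"pics/{n}1.png",imaging.capture(n))
s=cv2.imread('pics/scene1.png');t=cv2.imread('pics/top1.png')
a=cv2.resize(s[100:220,270:370],None,fx=4,fy=4);b=cv2.resize(t[130:250,130:230],None,fx=4,fy=4)
cv2.imwrite('pics/z2.png',np.hstack([a,b]))
E
```

```text
t 4.1 q [ 0.168  0.412  1.419 -0.     1.312 -1.416]
tcp [536.46 168.57 248.26]
[[-0.0009, -0.9999, -0.0135], [-0.0003, -0.0135, 0.9999], [-1.0, 0.0009, -0.0002]] yaw z deg 90.77
F [-0.34  0.64  0.11] M [ 0.14  -0.154 -0.056] grip 91.69
```

View pics/z2.png

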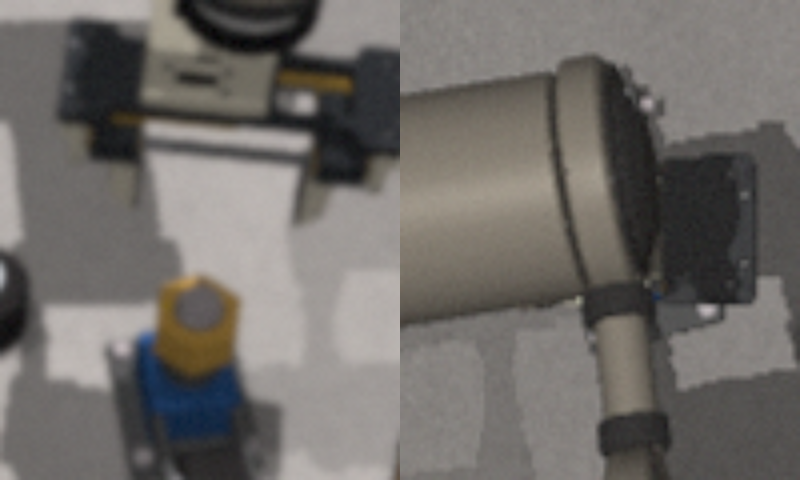

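The jaws now straddle the nut (at about (200,330) in the left crop). They line up with the ±y flats, so I'll descend to grasp height.

Request:
arm_command(plan=[{"tx": 1.2, "ty": -0.1, "tz": -0.1, "wx": -0.02, "wy": 0, "wz": 0, "jaw": 1}, {"tx": 1.2, "ty": 0, "tz": 0, "wx": 0, "wy": 0, "wz": 0, "jaw": 1}, {"tx": 1.2, "ty": 0, "tz": 0, "wx": 0, "wy": 0, "wz": 0, "jaw": 1}, {"tx": 1.2, "ty": 0, "tz": 0, "wx": 0, "wy": 0, "wz": 0, "jaw": 1}, {"tx": 1.2, "ty": 0, "tz": 0, "wx": 0, "wy": 0, "wz": 0, "jaw": 1}, {"tx": 1.2, "ty": 0, "tz": 0, "wx": 0, "wy": 0, "wz": 0, "jaw": 1}, {"tx": 1.2, "ty": 0, "tz": 0, "wx": 0, "wy": 0, "wz": 0, "jaw": 1}, {"tx": 1.2, "ty": 0, "tz": 0, "wx": 0, "wy": 0, "wz": 0, "jaw": 1}, {"tx": 1.2, "ty": 0, "tz": 0, "wx": 0, "wy": 0, "wz": 0, "jaw": 1}, {"tx": 1.2, "ty": 0, "tz": 0, "wx": 0, "wy": 0, "wz": 0, "jaw": 1}, {"tx": 1.2, "ty": 0, "tz": 0, "wx": 0, "wy": 0, "wz": 0, "jaw": 1}, {"tx": 0.8, "ty": 0, "tz": 0, "wx": 0, "wy": 0, "wz": 0, "jaw": 1}, {"tx": 0.4, "ty": 0, "tz": 0, "wx": 0, "wy": 0, "wz": 0, "jaw": 1}, {"tx": 0.2, "ty": 0, "tz": 0, "wx": 0, "wy": 0, "wz": 0, "jaw": 1}, {"tx": 0, "ty": 0, "tz": 0, "wx": 0, "wy": 0, "wz": 0, "jaw": 1}, {"tx": 0, "ty": 0, "tz": 0, "wx": 0, "wy": 0, "wz": 0, "jaw": 1}])

```text
time: 5.8
tool_pos: [538.0, 167.7, 103.1]
tcp_rot: [-1.513, 1.57, 0.09]
contact_force: [-0.0, 0.4, 0.5]
grip_width: 91.4
```

```bash
python3 st.py
python3 - <<'E'
from h import *
for n in("scene",): cv2.imwrite(f"pics/{n}2.png",imaging.capture(n))
s=cv2.imread('pics/scene2.png')
cv2.imwrite('pics/z3.png',cv2.resize(s[130:220,260:380],None,fx=6,fy=6,interpolation=cv2.INTER_CUBIC))
E
```

```text
t 5.8 q [ 0.166  0.563  1.605 -0.     0.973 -1.437]
tcp [537.97 167.67 103.14]
[[0.0009, -0.9995, -0.0322], [0.0001, -0.0322, 0.9995], [-1.0, -0.0009, 0.0001]] yaw z deg 91.84
F [-0.01  0.41  0.51] M [ 0.106 -0.088  0.001] grip 91.43
```

View pics/z3.png

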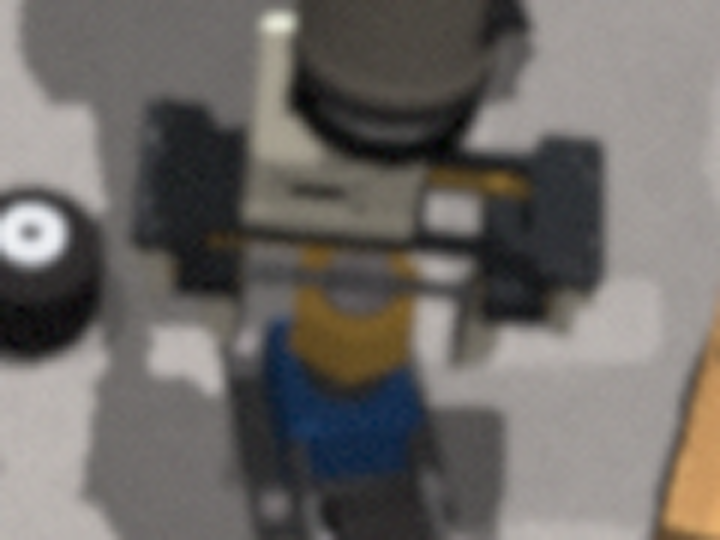

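The nut sits about midway between the fingers (left about x=228, right about 475, nut 352), so I'll close the jaws.

Request:
arm_command(plan=[{"tx": 0, "ty": 0, "tz": 0, "wx": 0, "wy": 0, "wz": 0, "jaw": -1}, {"tx": 0, "ty": 0, "tz": 0, "wx": 0, "wy": 0, "wz": 0, "jaw": -1}, {"tx": 0, "ty": 0, "tz": 0, "wx": 0, "wy": 0, "wz": 0, "jaw": -1}, {"tx": 0, "ty": 0, "tz": 0, "wx": 0, "wy": 0, "wz": 0, "jaw": -1}, {"tx": 0, "ty": 0, "tz": 0, "wx": 0, "wy": 0, "wz": 0, "jaw": -1}, {"tx": 0, "ty": 0, "tz": 0, "wx": 0, "wy": 0, "wz": 0, "jaw": -1}])

```text
time: 6.45
tool_pos: [537.6, 169.2, 102.9]
tcp_rot: [-0.149, 1.568, 1.454]
contact_force: [-1.1, 6.5, 0.0]
grip_width: 52.5
```

```bash
python3 st.py
```

```text
t 6.45 q [ 0.167  0.563  1.605  0.003  0.973 -1.437]
tcp [537.61 169.19 102.89]
[[0.0003, -0.9995, -0.0314], [0.0029, -0.0314, 0.9995], [-1.0, -0.0004, 0.0029]] yaw z deg 91.8
F [-1.13  6.51  0.02] M [ 1.302 -0.073 -0.085] grip 52.51
```

Grip width is 52.5 mm, so the jaws are on the flats. The +6.5 N in y means the axis lies about 1.5 mm further +y. I'll shift by that, then turn about 60° to read the x offset.

Request:
arm_command(plan=[{"tx": 0, "ty": 0, "tz": 0.16, "wx": 0, "wy": 0, "wz": 0, "jaw": -1}, {"tx": 0.01, "ty": 0, "tz": 0, "wx": 0.13, "wy": 0, "wz": 0, "jaw": -1}, {"tx": 0.01, "ty": 0, "tz": 0, "wx": 0.13, "wy": 0, "wz": 0, "jaw": -1}, {"tx": 0.01, "ty": 0, "tz": 0, "wx": 0.13, "wy": 0, "wz": 0, "jaw": -1}, {"tx": 0.01, "ty": 0, "tz": 0, "wx": 0.13, "wy": 0, "wz": 0, "jaw": -1}, {"tx": 0.01, "ty": 0, "tz": 0, "wx": 0.13, "wy": 0, "wz": 0, "jaw": -1}, {"tx": 0.01, "ty": 0, "tz": 0, "wx": 0.13, "wy": 0, "wz": 0, "jaw": -1}, {"tx": 0, "ty": 0, "tz": 0, "wx": 0, "wy": 0, "wz": 0, "jaw": -1}])

```text
time: 7.25
tool_pos: [536.8, 167.5, 102.2]
tcp_rot: [-3.05, 1.567, -2.23]
contact_force: [-3.9, -6.6, 4.4]
grip_width: 52.2
```

```bash
python3 st.py
python3 - <<'E'
from h import *
for n in("scene",): cv2.imwrite(f"pics/{n}3.png",imaging.capture(n))
s=cv2.imread('pics/scene3.png')
cv2.imwrite('pics/z4.png',cv2.resize(s[130:220,260:380],None,fx=6,fy=6,interpolation=cv2.INTER_CUBIC))
E
```

```text
t 7.25 q [ 0.168  0.564  1.605 -0.003  0.975 -0.65 ]
tcp [536.76 167.54 102.16]
[[-0.0024, -0.7309, 0.6825], [-0.0031, 0.6825, 0.7309], [-1.0, -0.0004, -0.0039]] yaw z deg 46.96
F [-3.87 -6.59  4.37] M [-1.16   0.459 -0.1  ] grip 52.19
```

View pics/z4.png

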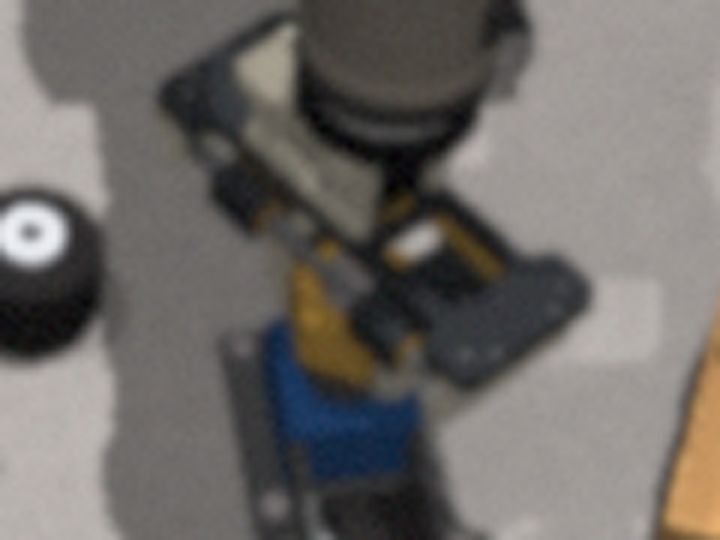

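The force pattern fits a nut axis about 2.6 mm to −x of my command, at about (535.3, 169.3). That agrees with the top view. I'll open, recentre and regrip.

Request:
arm_command(plan=[{"tx": 0, "ty": 0, "tz": 0, "wx": 0, "wy": 0, "wz": 0, "jaw": 1}, {"tx": 0, "ty": 0, "tz": 0, "wx": 0, "wy": 0, "wz": 0, "jaw": 1}, {"tx": 0, "ty": 0.19, "tz": -0.18, "wx": 0, "wy": 0, "wz": 0, "jaw": 1}, {"tx": 0, "ty": 0, "tz": 0, "wx": 0, "wy": 0, "wz": 0, "jaw": 1}])

```text
time: 7.7
tool_pos: [534.6, 169.3, 102.0]
tcp_rot: [2.435, 1.57, -3.025]
contact_force: [0.2, -1.3, 0.6]
grip_width: 79.3
```

```bash
python3 st.py
```

```text
t 7.7 q [ 0.17   0.561  1.612  0.     0.969 -0.653]
tcp [534.64 169.33 101.97]
[[-0.0004, -0.7333, 0.6799], [-0.0, 0.6799, 0.7333], [-1.0, 0.0003, -0.0003]] yaw z deg 47.17
F [ 0.21 -1.34  0.6 ] M [ 0.029 -0.135 -0.032] grip 79.28
```

Request:
arm_command(plan=[{"tx": 0, "ty": 0, "tz": 0, "wx": 0, "wy": 0, "wz": 0, "jaw": -1}, {"tx": 0, "ty": 0, "tz": 0, "wx": 0, "wy": 0, "wz": 0, "jaw": -1}, {"tx": 0, "ty": 0, "tz": 0, "wx": 0, "wy": 0, "wz": 0, "jaw": -1}, {"tx": 0, "ty": 0, "tz": 0, "wx": 0, "wy": 0, "wz": 0, "jaw": -1}, {"tx": 0, "ty": 0, "tz": 0, "wx": 0, "wy": 0, "wz": 0, "jaw": -1}, {"tx": 0, "ty": 0, "tz": 0, "wx": 0, "wy": 0, "wz": 0, "jaw": -1}])

```text
time: 8.3
tool_pos: [535.0, 169.1, 102.1]
tcp_rot: [-2.875, 1.571, -2.052]
contact_force: [-0.0, 0.2, 0.4]
grip_width: 52.2
```

```bash
python3 st.py
```

```text
t 8.3 q [ 0.17   0.561  1.612 -0.     0.969 -0.653]
tcp [534.99 169.14 102.07]
[[-0.0001, -0.7331, 0.6801], [-0.0001, 0.6801, 0.7331], [-1.0, -0.0, -0.0001]] yaw z deg 47.14
F [-0.02  0.19  0.37] M [ 0.039 -0.132 -0.101] grip 52.17
```

Near-zero force now. I'll run down in stages, starting with about 1.2 rad.

Request:
arm_command(plan=[{"tx": 0.01, "ty": 0, "tz": 0, "wx": 0.13, "wy": 0, "wz": 0, "jaw": -1}, {"tx": 0.01, "ty": 0, "tz": 0, "wx": 0.13, "wy": 0, "wz": 0, "jaw": -1}, {"tx": 0.01, "ty": 0, "tz": 0, "wx": 0.13, "wy": 0, "wz": 0, "jaw": -1}, {"tx": 0.01, "ty": 0, "tz": 0, "wx": 0.13, "wy": 0, "wz": 0, "jaw": -1}, {"tx": 0.01, "ty": 0, "tz": 0, "wx": 0.13, "wy": 0, "wz": 0, "jaw": -1}, {"tx": 0.01, "ty": 0, "tz": 0, "wx": 0.13, "wy": 0, "wz": 0, "jaw": -1}, {"tx": 0.01, "ty": 0, "tz": 0, "wx": 0.13, "wy": 0, "wz": 0, "jaw": -1}, {"tx": 0.01, "ty": 0, "tz": 0, "wx": 0.13, "wy": 0, "wz": 0, "jaw": -1}, {"tx": 0.01, "ty": 0, "tz": 0, "wx": 0.13, "wy": 0, "wz": 0, "jaw": -1}])

```text
time: 9.2
tool_pos: [534.5, 169.0, 101.1]
tcp_rot: [-2.409, 1.569, -2.761]
contact_force: [-1.5, -0.6, 0.5]
grip_width: 52.2
```

```bash
python3 st.py
```

```text
t 9.2 q [ 0.17   0.562  1.613 -0.     0.968  0.522]
tcp [534.45 169.03 101.11]
[[-0.0013, 0.3447, 0.9387], [-0.0005, 0.9387, -0.3447], [-1.0, -0.0009, -0.001]] yaw z deg -20.17
F [-1.51 -0.6   0.47] M [-0.096  0.243  0.134] grip 52.23
```

Request:
arm_command(plan=[{"tx": 0.01, "ty": 0, "tz": 0, "wx": 0.13, "wy": 0, "wz": 0, "jaw": -1}, {"tx": 0.01, "ty": 0, "tz": 0, "wx": 0.13, "wy": 0, "wz": 0, "jaw": -1}, {"tx": 0.01, "ty": 0, "tz": 0, "wx": 0.13, "wy": 0, "wz": 0, "jaw": -1}, {"tx": 0.01, "ty": 0, "tz": 0, "wx": 0.13, "wy": 0, "wz": 0, "jaw": -1}, {"tx": 0.01, "ty": 0, "tz": 0, "wx": 0.13, "wy": 0, "wz": 0, "jaw": -1}, {"tx": 0.01, "ty": 0, "tz": 0, "wx": 0.13, "wy": 0, "wz": 0, "jaw": -1}, {"tx": 0.01, "ty": 0, "tz": 0, "wx": 0.13, "wy": 0, "wz": 0, "jaw": -1}, {"tx": 0.01, "ty": 0, "tz": 0, "wx": 0.13, "wy": 0, "wz": 0, "jaw": -1}])

```text
time: 10.0
tool_pos: [534.1, 169.4, 100.3]
tcp_rot: [-1.758, 1.569, 3.133]
contact_force: [-3.3, 0.9, 2.0]
grip_width: 52.2
```

```bash
python3 st.py
```

```text
t 10.0 q [0.17  0.563 1.614 0.    0.966 1.562]
tcp [534.13 169.42 100.27]
[[-0.0019, 0.984, 0.1779], [0.0, 0.1779, -0.984], [-1.0, -0.0018, -0.0004]] yaw z deg -79.75
F [-3.29  0.87  2.04] M [0.216 0.453 0.188] grip 52.22
```

Request:
arm_command(plan=[{"tx": 0, "ty": 0, "tz": 0, "wx": 0, "wy": 0, "wz": 0, "jaw": 1}, {"tx": 0, "ty": 0, "tz": 0, "wx": 0, "wy": 0, "wz": 0, "jaw": 1}, {"tx": 0, "ty": 0, "tz": 0, "wx": 0, "wy": 0, "wz": 0, "jaw": 1}, {"tx": 0, "ty": 0, "tz": 0, "wx": 0, "wy": 0, "wz": 0, "jaw": 1}, {"tx": 0, "ty": 0, "tz": 0, "wx": 0, "wy": 0, "wz": 0, "jaw": 1}])

```text
time: 10.5
tool_pos: [535.1, 169.1, 100.4]
tcp_rot: [0.717, 1.571, -0.669]
contact_force: [-0.5, -0.8, -1.2]
grip_width: 87.5
```

Request:
arm_command(plan=[{"tx": 0, "ty": 0, "tz": 0, "wx": -0.14, "wy": 0, "wz": 0, "jaw": 1}, {"tx": 0, "ty": 0, "tz": 0, "wx": -0.14, "wy": 0, "wz": 0, "jaw": 1}, {"tx": 0, "ty": 0, "tz": 0, "wx": -0.14, "wy": 0, "wz": 0, "jaw": 1}, {"tx": 0, "ty": 0, "tz": 0, "wx": -0.14, "wy": 0, "wz": 0, "jaw": 1}, {"tx": 0, "ty": 0, "tz": 0, "wx": -0.14, "wy": 0, "wz": 0, "jaw": 1}, {"tx": 0, "ty": 0, "tz": 0, "wx": -0.14, "wy": 0, "wz": 0, "jaw": 1}, {"tx": 0, "ty": 0, "tz": 0, "wx": -0.14, "wy": 0, "wz": 0, "jaw": 1}, {"tx": 0, "ty": 0, "tz": 0, "wx": -0.14, "wy": 0, "wz": 0, "jaw": 1}, {"tx": 0, "ty": 0, "tz": 0, "wx": -0.14, "wy": 0, "wz": 0, "jaw": 1}, {"tx": 0, "ty": 0, "tz": 0, "wx": -0.14, "wy": 0, "wz": 0, "jaw": 1}, {"tx": 0, "ty": 0, "tz": 0, "wx": -0.14, "wy": 0, "wz": 0, "jaw": 1}, {"tx": 0, "ty": 0, "tz": 0, "wx": -0.14, "wy": 0, "wz": 0, "jaw": 1}, {"tx": 0, "ty": 0, "tz": 0, "wx": -0.14, "wy": 0, "wz": 0, "jaw": 1}, {"tx": 0, "ty": 0, "tz": 0, "wx": -0.14, "wy": 0, "wz": 0, "jaw": 1}, {"tx": 0, "ty": 0, "tz": 0, "wx": -0.134, "wy": 0, "wz": 0, "jaw": 1}, {"tx": 0, "ty": 0, "tz": 0, "wx": 0, "wy": 0, "wz": 0, "jaw": 1}])

```text
time: 12.1
tool_pos: [535.0, 169.1, 100.4]
tcp_rot: [-1.317, 1.571, -0.608]
contact_force: [0.0, 0.6, 0.5]
grip_width: 91.5
```

```bash
python3 st.py
```

```text
t 12.1 q [ 0.17   0.563  1.613 -0.     0.965 -0.539]
tcp [535.05 169.15 100.4 ]
[[0.0001, -0.6508, 0.7593], [-0.0001, 0.7593, 0.6508], [-1.0, -0.0001, 0.0]] yaw z deg 40.6
F [0.03 0.58 0.5 ] M [ 0.06  -0.176 -0.021] grip 91.46
```

Request:
arm_command(plan=[{"tx": 0, "ty": 0.05, "tz": 0, "wx": 0, "wy": 0, "wz": 0, "jaw": -1}, {"tx": 0, "ty": 0, "tz": 0, "wx": 0, "wy": 0, "wz": 0, "jaw": -1}, {"tx": 0, "ty": 0, "tz": 0, "wx": 0, "wy": 0, "wz": 0, "jaw": -1}, {"tx": 0, "ty": 0, "tz": 0, "wx": 0, "wy": 0, "wz": 0, "jaw": -1}, {"tx": 0, "ty": 0, "tz": 0, "wx": 0, "wy": 0, "wz": 0, "jaw": -1}, {"tx": 0, "ty": 0, "tz": 0, "wx": 0, "wy": 0, "wz": 0, "jaw": -1}])

```text
time: 12.7
tool_pos: [534.7, 169.5, 100.4]
tcp_rot: [-2.568, 1.571, -1.861]
contact_force: [-0.3, -0.2, 0.4]
grip_width: 52.3
```

```bash
python3 st.py
```

```text
t 12.7 q [ 0.17   0.563  1.614 -0.     0.965 -0.536]
tcp [534.67 169.51 100.41]
[[-0.0, -0.6492, 0.7606], [-0.0001, 0.7606, 0.6492], [-1.0, -0.0001, -0.0001]] yaw z deg 40.49
F [-0.33 -0.24  0.41] M [ 0.015 -0.018 -0.103] grip 52.26
```

Request:
arm_command(plan=[{"tx": 0.01, "ty": 0, "tz": 0, "wx": 0.12, "wy": 0, "wz": 0, "jaw": -1}, {"tx": 0.01, "ty": 0, "tz": 0, "wx": 0.12, "wy": 0, "wz": 0, "jaw": -1}])

```text
time: 12.9
tool_pos: [534.6, 169.5, 100.2]
tcp_rot: [-2.312, 1.571, -1.85]
contact_force: [-1.0, -0.9, 0.2]
grip_width: 52.7
```

```bash
python3 st.py
```

```text
t 12.9 q [ 0.171  0.563  1.614 -0.     0.964 -0.292]
tcp [534.65 169.51 100.19]
[[-0.0001, -0.446, 0.895], [-0.0003, 0.895, 0.446], [-1.0, -0.0002, -0.0002]] yaw z deg 26.49
F [-1.01 -0.86  0.21] M [-0.072 -0.058  0.097] grip 52.66
```

Request:
arm_command(plan=[{"tx": 0.01, "ty": 0, "tz": 0, "wx": 0.12, "wy": 0, "wz": 0, "jaw": -1}, {"tx": 0.01, "ty": 0, "tz": 0, "wx": 0.12, "wy": 0, "wz": 0, "jaw": -1}])

```text
time: 13.1
tool_pos: [534.6, 169.5, 100.0]
tcp_rot: [-2.046, 1.57, -1.824]
contact_force: [0.2, -0.3, 0.4]
grip_width: 52.3
```

```bash
python3 st.py
```

```text
t 13.1 q [ 0.17   0.564  1.614 -0.     0.964 -0.051]
tcp [534.64 169.48  99.99]
[[-0.0001, -0.2203, 0.9754], [-0.0003, 0.9754, 0.2203], [-1.0, -0.0003, -0.0001]] yaw z deg 12.73
F [ 0.19 -0.27  0.44] M [-0.1   -0.073  0.118] grip 52.28
```

Request:
arm_command(plan=[{"tx": 0.01, "ty": 0, "tz": 0, "wx": 0.12, "wy": 0, "wz": 0, "jaw": -1}, {"tx": 0.01, "ty": 0, "tz": 0, "wx": 0.12, "wy": 0, "wz": 0, "jaw": -1}])

```text
time: 13.3
tool_pos: [534.6, 169.5, 99.8]
tcp_rot: [-1.703, 1.571, -1.72]
contact_force: [-0.4, -0.0, 1.4]
grip_width: 52.5
```

```bash
python3 st.py
```

```text
t 13.3 q [ 0.17   0.564  1.614 -0.     0.963  0.189]
tcp [534.65 169.49  99.83]
[[-0.0, 0.0178, 0.9998], [-0.0003, 0.9998, -0.0178], [-1.0, -0.0003, -0.0]] yaw z deg -1.02
F [-0.43 -0.    1.39] M [-0.037 -0.009  0.141] grip 52.46
```

Request:
arm_command(plan=[{"tx": 0.01, "ty": 0, "tz": 0, "wx": 0.12, "wy": 0, "wz": 0, "jaw": -1}, {"tx": 0.01, "ty": 0, "tz": 0, "wx": 0.12, "wy": 0, "wz": 0, "jaw": -1}])

```text
time: 13.5
tool_pos: [534.6, 169.5, 99.6]
tcp_rot: [-1.714, 1.57, -1.972]
contact_force: [-0.2, -1.2, 0.6]
grip_width: 52.9
```

```bash
python3 st.py
```

```text
t 13.5 q [ 0.17   0.564  1.615 -0.     0.963  0.429]
tcp [534.62 169.48  99.62]
[[-0.0001, 0.255, 0.9669], [-0.0003, 0.9669, -0.255], [-1.0, -0.0003, -0.0]] yaw z deg -14.78
F [-0.15 -1.19  0.61] M [-0.106  0.023  0.122] grip 52.91
```

Request:
arm_command(plan=[{"tx": 0.01, "ty": 0, "tz": 0, "wx": 0.12, "wy": 0, "wz": 0, "jaw": -1}, {"tx": 0.01, "ty": 0, "tz": 0, "wx": 0.12, "wy": 0, "wz": 0, "jaw": -1}])

```text
time: 13.7
tool_pos: [534.6, 169.5, 99.4]
tcp_rot: [-1.521, 1.57, -2.019]
contact_force: [-0.2, 0.0, 1.1]
grip_width: 52.3
```

```bash
python3 st.py
```

```text
t 13.7 q [ 0.171  0.564  1.615 -0.     0.963  0.669]
tcp [534.59 169.51  99.43]
[[-0.0001, 0.4775, 0.8786], [-0.0003, 0.8786, -0.4775], [-1.0, -0.0003, 0.0]] yaw z deg -28.52
F [-0.19  0.03  1.12] M [-0.117  0.046  0.087] grip 52.35
```

Request:
arm_command(plan=[{"tx": 0.01, "ty": 0, "tz": 0, "wx": 0.12, "wy": 0, "wz": 0, "jaw": -1}, {"tx": 0.01, "ty": 0, "tz": 0, "wx": 0.12, "wy": 0, "wz": 0, "jaw": -1}])

```text
time: 13.9
tool_pos: [534.6, 169.5, 99.2]
tcp_rot: [-1.329, 1.57, -2.067]
contact_force: [-0.8, -1.0, 0.2]
grip_width: 52.6
```

```bash
python3 st.py
```

```text
t 13.9 q [ 0.171  0.565  1.615 -0.     0.962  0.909]
tcp [534.59 169.49  99.23]
[[-0.0002, 0.6727, 0.7399], [-0.0003, 0.7399, -0.6727], [-1.0, -0.0003, 0.0001]] yaw z deg -42.27
F [-0.8  -1.03  0.19] M [-0.049  0.052  0.068] grip 52.63
```

Request:
arm_command(plan=[{"tx": 0.01, "ty": 0, "tz": 0, "wx": 0.12, "wy": 0, "wz": 0, "jaw": -1}, {"tx": 0.01, "ty": 0, "tz": 0, "wx": 0.12, "wy": 0, "wz": 0, "jaw": -1}])

```text
time: 14.1
tool_pos: [534.6, 169.5, 99.0]
tcp_rot: [-1.203, 1.57, -2.181]
contact_force: [-0.6, -0.2, 1.1]
grip_width: 52.7
```

```bash
python3 st.py
```

```text
t 14.1 q [ 0.17   0.565  1.615 -0.     0.962  1.149]
tcp [534.59 169.48  99.02]
[[-0.0002, 0.8293, 0.5588], [-0.0003, 0.5588, -0.8293], [-1.0, -0.0003, 0.0001]] yaw z deg -56.03
F [-0.63 -0.18  1.11] M [-0.105  0.103  0.118] grip 52.69
```

Request:
arm_command(plan=[{"tx": 0.01, "ty": 0, "tz": 0, "wx": 0.12, "wy": 0, "wz": 0, "jaw": -1}])

```text
time: 14.2
tool_pos: [534.6, 169.5, 99.0]
tcp_rot: [-1.007, 1.57, -2.105]
contact_force: [-0.3, -0.5, 1.6]
grip_width: 52.5
```

```bash
python3 st.py
```

```text
t 14.2 q [ 0.17   0.565  1.615 -0.     0.962  1.269]
tcp [534.59 169.49  98.95]
[[-0.0002, 0.8903, 0.4555], [-0.0003, 0.4555, -0.8903], [-1.0, -0.0003, 0.0002]] yaw z deg -62.9
F [-0.3  -0.51  1.63] M [-0.009  0.115  0.116] grip 52.48
```

Request:
arm_command(plan=[{"tx": 0.01, "ty": 0, "tz": 0, "wx": 0.12, "wy": 0, "wz": 0, "jaw": -1}])

```text
time: 14.3
tool_pos: [534.6, 169.5, 98.8]
tcp_rot: [-0.961, 1.57, -2.179]
contact_force: [-0.1, -0.0, 1.1]
grip_width: 52.3
```

```bash
python3 st.py
```

```text
t 14.3 q [ 0.171  0.565  1.615 -0.     0.961  1.389]
tcp [534.57 169.5   98.84]
[[-0.0002, 0.9383, 0.3457], [-0.0003, 0.3457, -0.9383], [-1.0, -0.0003, 0.0002]] yaw z deg -69.78
F [-0.08 -0.01  1.13] M [-0.061  0.086  0.083] grip 52.32
```

Request:
arm_command(plan=[{"tx": 0.01, "ty": 0, "tz": 0, "wx": 0.12, "wy": 0, "wz": 0, "jaw": -1}])

```text
time: 14.4
tool_pos: [534.6, 169.5, 98.7]
tcp_rot: [-0.863, 1.571, -2.2]
contact_force: [0.2, 0.4, 1.6]
grip_width: 52.5
```

```bash
python3 st.py
```

```text
t 14.4 q [ 0.171  0.565  1.615 -0.     0.961  1.508]
tcp [534.58 169.52  98.74]
[[-0.0002, 0.973, 0.2309], [-0.0002, 0.2309, -0.973], [-1.0, -0.0002, 0.0002]] yaw z deg -76.65
F [0.16 0.41 1.64] M [-0.032  0.099  0.099] grip 52.53
```

Request:
arm_command(plan=[{"tx": 0.01, "ty": 0, "tz": 0, "wx": 0.12, "wy": 0, "wz": 0, "jaw": -1}])

```text
time: 14.5
tool_pos: [534.5, 169.5, 98.7]
tcp_rot: [-0.803, 1.57, -2.261]
contact_force: [-0.5, 0.3, 0.3]
grip_width: 52.2
```

```bash
python3 st.py
```

```text
t 14.5 q [ 0.171  0.565  1.616 -0.     0.961  1.629]
tcp [534.55 169.52  98.66]
[[-0.0002, 0.9936, 0.1127], [-0.0003, 0.1127, -0.9936], [-1.0, -0.0002, 0.0002]] yaw z deg -83.53
F [-0.47  0.26  0.27] M [-0.052  0.124  0.225] grip 52.23
```

Request:
arm_command(plan=[{"tx": 0.01, "ty": 0, "tz": 0, "wx": 0.1, "wy": 0, "wz": 0, "jaw": -1}])

```text
time: 14.6
tool_pos: [534.6, 169.5, 98.6]
tcp_rot: [-0.403, 1.57, -1.96]
contact_force: [-0.7, -0.1, 2.1]
grip_width: 52.3
```

```bash
python3 st.py
```

```text
t 14.6 q [ 0.171  0.565  1.616 -0.     0.961  1.728]
tcp [534.57 169.51  98.61]
[[-0.0001, 0.9999, 0.0136], [-0.0004, 0.0136, -0.9999], [-1.0, -0.0002, 0.0004]] yaw z deg -89.22
F [-0.7  -0.08  2.09] M [-0.02   0.195  0.367] grip 52.31
```

Touch was at q6 ≈ 1.60: the moment rises 0.225 → 0.367 N·m, which matches 0.2 + 1.2θ. Now nip up toward q6 ≈ 2.05.

Request:
arm_command(plan=[{"tx": 0.01, "ty": 0, "tz": 0, "wx": 0.1, "wy": 0, "wz": 0, "jaw": -1}])

```text
time: 14.7
tool_pos: [534.6, 169.5, 98.6]
tcp_rot: [-0.002, 1.57, -1.659]
contact_force: [-1.0, -0.9, 2.5]
grip_width: 52.6
```

```bash
python3 st.py
```

```text
t 14.7 q [ 0.171  0.565  1.616 -0.     0.961  1.827]
tcp [534.59 169.53  98.61]
[[-0.0, 0.9963, -0.0854], [-0.0004, -0.0854, -0.9963], [-1.0, -0.0, 0.0004]] yaw z deg -94.9
F [-0.99 -0.88  2.54] M [-0.012  0.202  0.503] grip 52.6
```

Request:
arm_command(plan=[{"tx": 0.01, "ty": 0, "tz": 0, "wx": 0.1, "wy": 0, "wz": 0, "jaw": -1}])

```text
time: 14.8
tool_pos: [534.6, 169.5, 98.6]
tcp_rot: [0.107, 1.57, -1.65]
contact_force: [-1.8, 0.2, 2.6]
grip_width: 52.3
```

```bash
python3 st.py
```

```text
t 14.8 q [ 1.710e-01  5.650e-01  1.616e+00 -1.000e-03  9.610e-01  1.927e+00]
tcp [534.57 169.52  98.57]
[[-0.0, 0.9829, -0.1842], [-0.0005, -0.1842, -0.9829], [-1.0, 0.0001, 0.0005]] yaw z deg -100.61
F [-1.8   0.15  2.59] M [0.041 0.257 0.616] grip 52.26
```

Request:
arm_command(plan=[{"tx": 0.0, "ty": 0, "tz": 0, "wx": 0.06, "wy": 0, "wz": 0, "jaw": -1}, {"tx": 0.0, "ty": 0, "tz": 0, "wx": 0.06, "wy": 0, "wz": 0, "jaw": -1}])

```text
time: 15.0
tool_pos: [534.6, 169.5, 98.6]
tcp_rot: [0.399, 1.57, -1.474]
contact_force: [-1.8, 0.2, 2.4]
grip_width: 52.4
```

```bash
python3 st.py
```

```text
t 15.0 q [ 1.710e-01  5.650e-01  1.616e+00 -1.000e-03  9.610e-01  2.045e+00]
tcp [534.58 169.52  98.6 ]
[[0.0001, 0.9544, -0.2986], [-0.0006, -0.2986, -0.9544], [-1.0, 0.0002, 0.0006]] yaw z deg -107.37
F [-1.81  0.18  2.36] M [0.04  0.247 0.694] grip 52.39
```

The moment gives θ ≈ 0.41 rad and the angle gives 0.445 rad, so about 25°. I'll let go, then lift clear.

Request:
arm_command(plan=[{"tx": 0, "ty": 0, "tz": 0, "wx": 0, "wy": 0, "wz": 0, "jaw": 1}, {"tx": 0, "ty": 0, "tz": 0, "wx": 0, "wy": 0, "wz": 0, "jaw": 1}, {"tx": 0, "ty": 0, "tz": 0, "wx": 0, "wy": 0, "wz": 0, "jaw": 1}, {"tx": 0, "ty": 0, "tz": 0, "wx": 0, "wy": 0, "wz": 0, "jaw": 1}, {"tx": 0, "ty": 0, "tz": 0, "wx": 0, "wy": 0, "wz": 0, "jaw": 1}, {"tx": 0, "ty": 0, "tz": 0, "wx": 0, "wy": 0, "wz": 0, "jaw": 1}])

```text
time: 15.6
tool_pos: [534.7, 169.6, 98.2]
tcp_rot: [-0.201, 1.571, -2.074]
contact_force: [-0.1, 0.6, 1.0]
grip_width: 90.9
```

```bash
python3 st.py
```

```text
t 15.6 q [ 0.17   0.566  1.616 -0.     0.96   2.043]
tcp [534.69 169.55  98.24]
[[-0.0, 0.9547, -0.2975], [-0.0001, -0.2975, -0.9547], [-1.0, -0.0, 0.0001]] yaw z deg -107.31
F [-0.11  0.59  0.98] M [ 0.07  -0.003 -0.006] grip 90.86
```

Request:
arm_command(plan=[{"tx": -0.5, "ty": 0, "tz": 0, "wx": 0, "wy": 0, "wz": 0, "jaw": 1}, {"tx": -1, "ty": 0, "tz": 0, "wx": 0, "wy": 0, "wz": 0, "jaw": 1}, {"tx": -1.5, "ty": 0, "tz": 0, "wx": 0, "wy": 0, "wz": 0, "jaw": 1}, {"tx": -2, "ty": 0, "tz": 0, "wx": 0, "wy": 0, "wz": 0, "jaw": 1}, {"tx": -2, "ty": 0, "tz": 0, "wx": 0, "wy": 0, "wz": 0, "jaw": 1}, {"tx": -2, "ty": 0, "tz": 0, "wx": 0, "wy": 0, "wz": 0, "jaw": 1}, {"tx": -2, "ty": 0, "tz": 0, "wx": 0, "wy": 0, "wz": 0, "jaw": 1}, {"tx": -2, "ty": 0, "tz": 0, "wx": 0, "wy": 0, "wz": 0, "jaw": 1}, {"tx": -2, "ty": 0, "tz": 0, "wx": 0, "wy": 0, "wz": 0, "jaw": 1}, {"tx": 0, "ty": -3, "tz": 3, "wx": 0, "wy": 0, "wz": 0, "jaw": 1}, {"tx": 0, "ty": -3, "tz": 3, "wx": 0, "wy": 0, "wz": 0, "jaw": 1}, {"tx": 0, "ty": -3, "tz": 3, "wx": 0, "wy": 0, "wz": 0, "jaw": 1}, {"tx": 0, "ty": 0, "tz": 3, "wx": 0, "wy": 0, "wz": 0, "jaw": 1}, {"tx": 0, "ty": 0, "tz": 3, "wx": 0, "wy": 0, "wz": 0, "jaw": 1}, {"tx": 0, "ty": 0, "tz": 3, "wx": 0, "wy": 0, "wz": 0, "jaw": 1}, {"tx": 0, "ty": 0, "tz": 3, "wx": 0, "wy": 0, "wz": 0, "jaw": 1}, {"tx": 0, "ty": 0, "tz": 3, "wx": 0, "wy": 0, "wz": 0, "jaw": 1}, {"tx": 0, "ty": 0, "tz": 0, "wx": 0, "wy": 0, "wz": 0, "jaw": 1}])

```text
time: 17.4
tool_pos: [376.7, -35.1, 249.3]
tcp_rot: [1.055, 1.569, -0.821]
contact_force: [-0.1, 0.2, -0.0]
grip_width: 91.9
```

```bash
python3 st.py;  python3 - <<'E'
from h import *
for n in("scene","top"): cv2.imwrite(f"pics/{n}9.png",imaging.capture(n))
s=cv2.imread('pics/scene9.png');t=cv2.imread('pics/top9.png')
f=lambda i:cv2.resize(i,None,fx=4.5,fy=4.5,interpolation=cv2.INTER_CUBIC)
cv2.imwrite('pics/z9.png',np.hstack([f(s[155:245,280:360]),f(t[135:225,150:230])]))
cv2.imwrite('pics/w9.png',cv2.resize(np.hstack([s,t]),(800,300)))
E
```

```text
t 17.4 q [-2.950e-01  6.700e-02  1.879e+00 -1.000e-03  1.193e+00  1.581e+00]
tcp [376.71 -35.06 249.27]
[[0.0013, 0.9537, -0.3008], [-0.0014, -0.3008, -0.9537], [-1.0, 0.0017, 0.0009]] yaw z deg -107.51
F [-0.13  0.16 -0.03] M [ 0.047  0.004 -0.021] grip 91.93
```

View pics/z9.png

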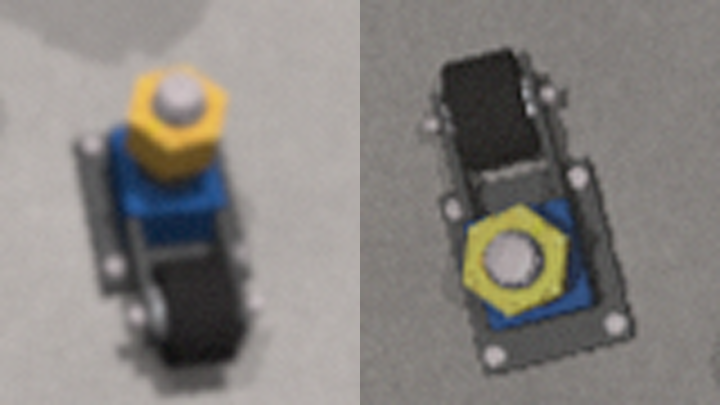

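View pics/w9.png

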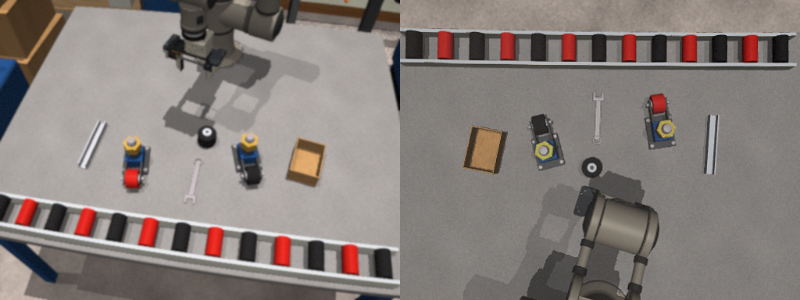

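Run:
```python
from h import *
h=[(515,203),(568,235),(563,292),(510,318),(465,282),(468,228)]
px=[((x-360+.5)/4.5-.5+150,(y+.5)/4.5-.5+135) for x,y in h]
P=onplane('top',px,112);d=P-P.mean(0);a=np.arctan2(d[:,1],d[:,0])
print(P.mean(0),np.linalg.norm(d,axis=1).round(1),np.degrees(np.angle(np.exp(6j*a).mean()))/6+30)
b=cv2.imread('pics/top0.png');c=cv2.imread('pics/top9.png')
d=cv2.absdiff(b,c).max(2)[100:240,70:430]; ys,xs=np.where(d>60); print(len(xs), np.unique(np.c_[xs//20*20+70,ys//20*20+100],axis=0,return_counts=True))
```

```text
[535.63754454 168.00317272 112.        ] [30.4 31.2 31.  31.3 29.  30.2] 26.484073841268348
15 (array([[170, 180],
       [230, 220]]), array([ 1, 14]))
```

```bash
python3 -c "
from plant import bot
print(bot.close_job())"
```

```text
the job is handed in; nothing more can be done
None
```

I ran the black adjuster's jam nut down to the body, nipped it up about 25° more and let go. The job is handed in; it took about 17.5 s of the 54 s allowed.

- **Running down:** I turned the nut about 5.1 rad clockwise over three grips. It met the body there, within the 3.3–5.2 rad expected. The torque then rose from about 0.1 to 0.69 N·m.
- **Nip-up:** The wrist angle gives 0.445 rad past touch and the torque gives 0.41 rad, so roughly 24–25°, well under the overstrain limit.
- **After letting go:** The top view puts the nut's flat at 26.5°. That is about 0.2 rad past touch, give or take 0.05 by eye. It matches the expected spring-back to 0.17 rad and is above the 0.08 needed to stay locked.
- **Surroundings:** The before/after top pictures, compared over the middle of the bench only, differ in 15 pixels. Fourteen are beside the spare roller and look like the arm's shadow, but I did not check those further. The red nut, spanner and bar show no change. The wrist force stayed under 8 N at every reading, and the arm ended clear of everything with zero force.
- **Disagreements:**
  - The two cameras differed by 3–5 mm in x. The contact forces put the nut's axis at about (534.6, 169.5), which agrees with the top view to about 2 mm.
  - The first grip was about 2.6 mm off centre, so I opened, recentred and gripped again.

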